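Take the parts tray down off its keyhole screws and bring it to the mat

TASK

The wider of the two steel trays hangs by its keyhole slots on two screws of the grey bench panel. Without forcing it, raise it until the screw heads stand in the wide ends of the slots, draw it off them, and set it down gently, upright, in the clear middle of the black rubber mat, with the two bearings and the lockring still in it. Leave the narrow tray hanging and the other things on the bench where they are.

Things in the scene. Friction and masses are not known exactly. Their poses are not given: they have to be found in the camera images.
- wide_tray: The tray to move: folded sheet steel, 130 mm wide (y), 90 mm deep (x), open on top, 0.28 to 0.56 kg. Origin: centre of the floor's underside; z up, +x to its back plate (to the panel while it hangs). Floor and walls 3 mm, front and side walls 40 mm high; back plate 3 mm thick, 150 mm high, rear face at x = +45 mm. It hangs with its underside 55 mm above the bench, with 1.5 mm play.
- wide_tray_grip (a point): Middle of the wide tray's folded top rim, the place to grip, fingers closing along the tray's x. The point lies at x = +39 mm, 133 mm above the tray's underside. The rim is 12 mm thick (x = 33 to 45 mm), the full 130 mm wide, from 116 to 150 mm above the underside; while hanging it stands above the panel's top edge, so one finger fits behind it.
- wide_tray_keyholes (a point): Midway between the wide ends of the tray's two keyhole slots (slots at y = +30 and -30 mm), 70 mm above its underside, in the back plate. Wide end: 20 mm opening; from it a 9 mm neck runs up to 93 mm. Hanging, the screws bear on the tops of the necks; raised 20 mm from there, the heads are centred in the wide ends and the tray comes off along its own -x (10 mm clears the heads).
- narrow_tray: The tray to leave: same form, depth and heights, but 90 mm wide, on the other pair of screws of the same panel; origin and axes as for the wide tray. The trays may hang either way round, centres 170 mm apart.
- panel: Fixed upright grey sheet-steel panel on two dark feet, 400 mm long (y), 6 mm thick (x, centred on 0), 45 to 163 mm above the bench, posts behind no higher. Origin: on the bench under its middle; trays hang on its -x side. Two pairs of screws at y = +85 and -85 mm, 60 mm apart in a pair, 145 mm above the bench: shank 6 mm, head 14 mm wide, 4 mm thick, its front 8.5 mm off the face.
- mat: Black rubber bench mat, 250 mm (x) by 360 mm (y), 4 mm thick, fixed. Origin: centre of its underside. Its middle is clear; the hub lies near its -y end, the spanner near its +y end.
- bearing_a: Cartridge bearing, a steel ring 37 mm across and 9 mm high, lying loose in the wide tray. Origin: centre of its underside.
- bearing_b: The second, equal bearing loose in the wide tray.
- lockring: Dark steel ring 33 mm across and 8 mm high, loose in the wide tray. Origin: centre of its underside.
- hub: Aluminium wheel hub lying on the mat near its -y end, axle level and roughly along the mat's x, 120 mm long, 58 mm across the flanges: leave it. Origin: under the middle of the hub shell.
- cone_wrench: Steel spanner 170 mm long lying flat on the mat near its +y end, along the mat's x: leave it. Origin: centre of its underside.
- chainring: Aluminium chainring, 144 mm across, 8 mm thick, flat on the bench: leave it. Origin: centre of its underside.
- jar: Glass jar with a lid, 76 mm across, 105 mm high: leave it. Origin: centre of its underside.
- pedal: Black bicycle pedal, about 90 by 100 mm, 22 mm high: leave it. Origin: centre of its underside.
- screwdriver: Screwdriver 200 mm long lying on the bench: leave it. Origin: centre of its underside.

How it is judged (in metres and radians):
On the way:
1. the wide tray is off its screws: drawn at least 20 mm forward from where it hung, still upright (x of wide_tray in the frame of panel below -0.07 m and angle between wide_tray's own z axis and vertical below 0.35 rad), for 0.1 s.
At the end, for the whole second after the job is handed in: The wide tray stands upright and at rest on the mat (flat to 0.06 rad), released, its centre within 50 mm of the mat's centre, with both bearings and the lockring lying in it; the narrow tray still hangs on its screws (horizontal distance between wide_tray and mat below 0.05 m and height (world z) of wide_tray between 0.001 and 0.009 m and angle between wide_tray's own z axis and vertical below 0.06 rad and linear speed of wide_tray below 0.02 m/s and contact force between the fingers and wide_tray below 0.1 N and x of bearing_a in the frame of wide_tray between -0.045 and 0.045 m and y of bearing_a in the frame of wide_tray between -0.065 and 0.065 m and z of bearing_a in the frame of wide_tray between -0.002 and 0.035 m and x of bearing_b in the frame of wide_tray between -0.045 and 0.045 m and y of bearing_b in the frame of wide_tray between -0.065 and 0.065 m and z of bearing_b in the frame of wide_tray between -0.002 and 0.035 m and x of lockring in the frame of wide_tray between -0.045 and 0.045 m and y of lockring in the frame of wide_tray between -0.065 and 0.065 m and z of lockring in the frame of wide_tray between -0.002 and 0.035 m and distance between narrow_tray and panel below 0.13 m and height (world z) of narrow_tray above 0.045 m); the robot touches nothing.
It fails at once if the wide tray is dropped: it falls freely faster than 0.5 m/s (contact force between anything else and wide_tray below 0.2 N and linear speed of wide_tray above 0.5 m/s).
It fails at once if the wide tray is forced against the screws or the panel with more than 150 N (contact force between wide_tray and panel above 150 N).
It fails at once if the wide tray is banged down on the mat with more than 60 N (contact force between wide_tray and mat above 60 N).
It fails at once if the narrow tray is moved more than 20 mm (distance of narrow_tray from where it was at the start of the episode above 0.02 m).
It fails at once if the hub, spanner, chainring, jar, pedal or screwdriver is moved more than 30 mm (distance of any of hub, cone_wrench, chainring, jar, pedal, screwdriver from where it was at the start of the episode above 0.03 m).
It also fails if it takes over 48 s, if anything falls off the work surface, if the arm or the gripper's body presses on something with over 40 N, if the wrist force passes 120 N, or if a joint passes its speed limit or range.

ROBOT

A 6-joint arm with a two-finger parallel gripper is mounted at the origin on the work surface. World frame = base frame: x ahead of the robot, y to its left, z up, the work surface at z = 0. Lengths are in mm, angles in degrees, forces in N, time in s.
With the tool pointing down it reaches from about 350 to 850 mm from the base axis. Payload 8.1 kg.
Tool frame: the origin (TCP) lies midway between the tips of the shut fingers; the grasp point (between the pads) lies 19 mm behind it; z points along the fingers, y is the line along which they close (so a half turn about z gives the same grasp; the last joint's range is limited). The gripper opens to 85 mm and grips with 20 to 120 N. Pads are 22 mm wide; open, the fingers measure 114 mm over their backs; the gripper's body (76 mm by 85 mm) begins 54 mm behind the grasp point. The pads swing forward as they close: fully open they stand 13 mm farther back than shut.
Start: joints at [63.06, 7.471, 85.268, -0, 87.261, -4.893], TCP at [225.204, 556.137, 231.292] pointing down, gripper open.
Joint ranges: [-169.43, 169.43], [-51.17, 129.36], [1.28, 143.12], [-76.62, 256.62], [0, 156.53], [-152.29, 152.29]. Speed limits (degrees/s): [136.94, 136.94, 159.86, 180, 180, 180].

INTERFACE

Orientations are given as [roll, pitch, yaw] about the fixed x, y, z axes, in that order (R = Rz(yaw) Ry(pitch) Rx(roll)).
In Python, from bench import r gives the robot as it stands.
- The arm moves only by the tool hand_motion, called after ">>>" as name(argument=value, ...), one argument or row to a line, values as JSON. Schema: {"type":"object","properties":{"moves":{"type":"array","items":{"type":"array","items":{"type":"number"},"minItems":7,"maxItems":7},"minItems":1,"maxItems":8},"grip_n":{"type":"number"},"only":{"type":"string"},"quiet":{"type":"boolean"},"lines":{"type":"string"}},"required":["moves"],"additionalProperties":false}. moves is a list of rows, 1 to 8 of them, each of 7 numbers: a rotation vector rx, ry, rz in degrees, then dx, dy, dz in mm, then the finger opening in mm; each row is the pose to reach, as a shift and turn from the pose commanded when the call began, along the tool's axes at that moment; what a row does not reach only later rows make up. A row lasts 1/8 s, in which the tool goes at most 62.5 mm and 10.7 degrees, less where a joint would pass 70% of its speed; a pose out of reach is approached as far as the arm can. The fingers move at their own pace and stop on an object; grip_n is the grip in N (left out, the last holds). Time passes only in rows, so rows that do not move let the fingers close. The tool returns the time, the measured TCP pose, the force, the opening and the grip force at its end. only (a regular expression) keeps the lines of the reply that match it, lines (a string "A,B") keeps lines A to B, and quiet returns only ok. Input that does not fit is refused with a message, and nothing moves.
- r.sense(): the state, without advancing time (a new reading comes with each control period).
- r.snapshot(name): name is "scene" or "side" or "wrist"; returns a dict with "pixels" (400x640x3 uint8, blue, green, red), "fx", "fy", "cx", "cy" (pixels), "D" ([k1, k2, p1, p2, k3] as OpenCV has them; the pictures are not rectified), "pose" (4x4, takes a point from camera to world coordinates). Camera axes: x right, y up, looking along -z (the intrinsics and any distortion apply to the point x, -y, -z); pixel columns grow to the right and rows downward; lengths in mm; the calibration is good to about 2 mm. A picture is of the moment at which its call begins. There is no depth.
- r.hand_in(): hands the job in; it is judged then, once.
The state is a dict: "time": time; "joint_pos": joint angles; "qd": joint speeds; "joint_efforts": joint torques, N m; "tool_pos": TCP position; "tcp_rot": TCP orientation; "ft_force": force on the tool from outside, world axes, zero at the start; "wrist_torque": the same for the moment, N m; "finger_gap": finger opening in mm; "grip_force": force on a finger pad.
Only numpy, scipy, OpenCV 4.12 (cv2) and the standard library are available. Lean on these libraries where they do the work, as an engineer would, in place of code of your own. Each camera call takes 0.05 s, during which the arm holds its last target. There are 200 camera calls.

## Working session

There is one attempt and no reset: what is moved stays moved. The work goes in short steps, Python scripts to look and compute and a tool call to move; the robot and the scene stay as the last step left them, time stands still between calls to the robot, and variables do not carry over. Pictures are saved under pics/ and viewed, at most 10 in all, crops included, and the job is handed in when it is done.

```bash
ls; mkdir -p pics
```

Run:
```python
from bench import r
import cv2,pickle
for n in("scene","side"):
    s=r.snapshot(n); cv2.imwrite(f"pics/{n}0.png",s["pixels"]); pickle.dump(s,open(f"{n}0.pkl","wb"))
    print(n,s["fx"],s["D"],s["pose"].round(3).tolist() if hasattr(s["pose"],"round") else s["pose"])
print(r.sense())
```

```text
bench.py
pics
scene 412.7060464529086 [0.03764041 0.         0.         0.         0.        ] [[0.81, -0.487, 0.327, 877.638], [0.587, 0.683, -0.435, -369.64], [-0.011, 0.544, 0.839, 939.634], [0.0, 0.0, 0.0, 1.0]]
side 459.106931444821 [-0.10417244  0.          0.          0.          0.        ] [[0.951, 0.248, -0.183, 290.995], [-0.308, 0.751, -0.584, -745.2], [-0.007, 0.612, 0.791, 1207.27], [0.0, 0.0, 0.0, 1.0]]
{'time': 0.1, 'joint_pos': array([ 6.30591848e+01,  7.51094852e+00,  8.53231834e+01, -5.96274139e-04,
        8.72606886e+01, -4.89085980e+00]), 'qd': array([-0.00137144, -0.04701045, -0.10771786,  0.05792247, -0.06654349,
       -0.01795113]), 'joint_efforts': array([ 1.62570832e-03, -5.70950532e+01, -5.01945627e+01, -7.55966289e-05,
        8.00191396e-03,  3.17900049e-05]), 'tool_pos': array([224.98789463, 555.69197258, 230.34619856]), 'tcp_rot': array([-1.79905474e+02, -7.49082122e-03,  1.57950067e+02]), 'ft_force': array([0.05639469, 0.91968484, 1.23647347]), 'wrist_torque': array([-0.03790218, -0.05013451, -0.01612533]), 'grip_force': 0.0, 'finger_gap': 85.43808870478762}
```

View pics/scene0.png

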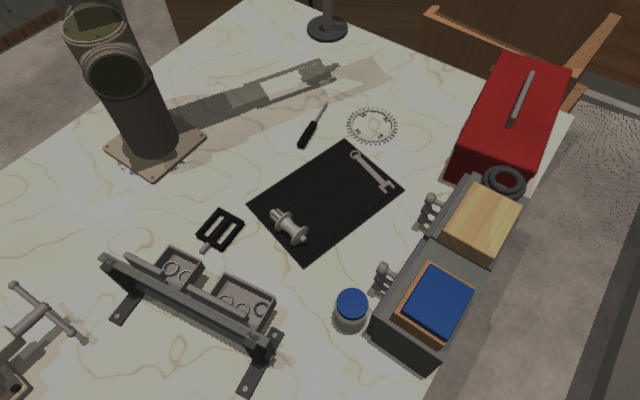

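View pics/side0.png

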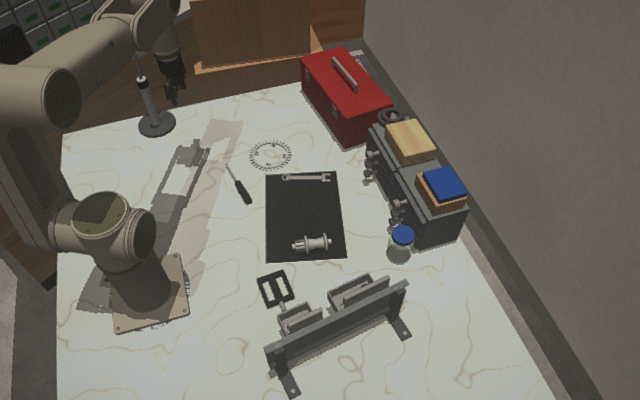

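Run:
```python
import cv2
a=cv2.imread("pics/scene0.png")[235:375,90:290]; cv2.imwrite("pics/c1.png",cv2.resize(a,None,fx=4,fy=4,interpolation=cv2.INTER_CUBIC))
a=cv2.imread("pics/side0.png")[260:400,255:415]; cv2.imwrite("pics/c2.png",cv2.resize(a,None,fx=4,fy=4,interpolation=cv2.INTER_CUBIC))
```

```text
(no output)
```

View pics/c1.png

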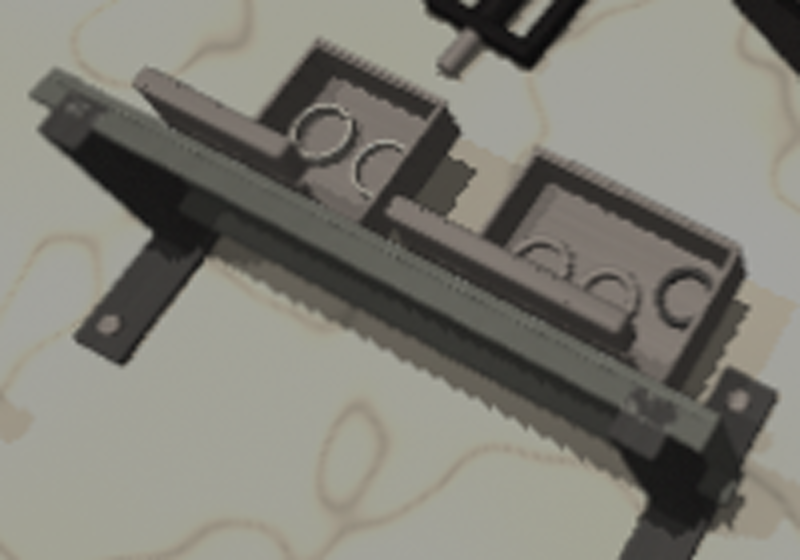

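View pics/c2.png

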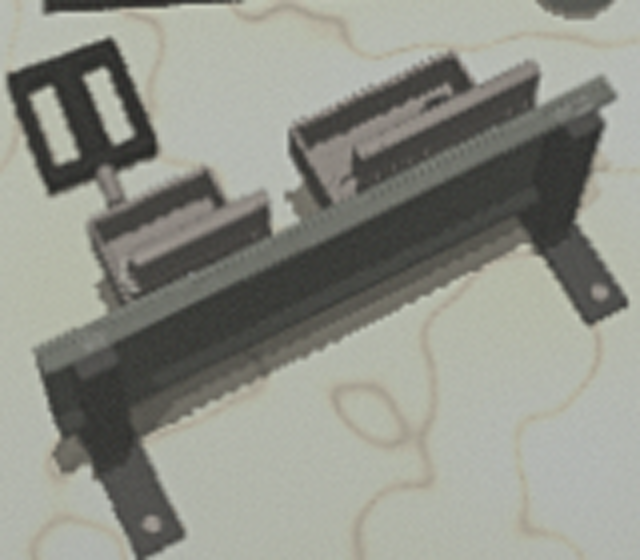

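Create h.py:
```python
import numpy as np,cv2,pickle
def ray(s,u,v):
    K=np.array([[s["fx"],0,s["cx"]],[0,s["fy"],s["cy"]],[0,0,1]])
    p=cv2.undistortPoints(np.array([[[u,v]]],float),K,np.array(s["D"],float))[0,0]
    P=np.array(s["pose"]); return P[:3,3],P[:3,:3]@np.array([p[0],-p[1],-1])
def at(s,u,v,z):
    o,d=ray(s,u,v); return (o+d*(z-o[2])/d[2])[:2]
def pix(s,X):
    P=np.array(s["pose"]);q=P[:3,:3].T@(np.array(X)-P[:3,3]);q=q*[1,-1,-1]
    K=np.array([[s["fx"],0,s["cx"]],[0,s["fy"],s["cy"]],[0,0,1]])
    return cv2.projectPoints(q[None],np.zeros(3),np.zeros(3),K,np.array(s["D"],float))[0].ravel()
```

Run:
```python
from h import *
S=pickle.load(open("scene0.pkl","rb"));D=pickle.load(open("side0.pkl","rb"))
c1=lambda x,y,z:at(S,90+(x+.5)/4-.5,235+(y+.5)/4-.5,z).round(1)
c2=lambda x,y,z:at(D,255+(x+.5)/4-.5,260+(y+.5)/4-.5,z).round(1)
print("rim scene",[c1(*p,205) for p in[(395,197),(388,212),(632,315),(612,332)]])
print("rim side",[c2(*p,205) for p in[(355,152),(357,170),(535,63),(540,76)]])
print("narrow rim",[c1(*p,205) for p in[(145,68),(135,80),(292,148),(275,158)]],[c2(*p,205) for p in[(130,265),(268,193)]])
print("panel",[c1(*p,163) for p in[(55,68),(30,95),(720,410),(705,445)]],[c2(*p,163) for p in[(38,350),(42,372),(605,78),(616,95)]])
m=[at(S,*p,4) for p in[(247,204),(345,139),(405,188),(304,267)]];print("mat",np.round(m,1),np.mean(m,0))
m=[at(D,*p,4) for p in[(265,175),(335,171),(347,258),(266,262)]];print("mat",np.round(m,1),np.mean(m,0))
```

```text
rim scene [array([ 503.1, -281.6]), array([ 505.8, -288.7]), array([ 630.4, -259.2]), array([ 628.3, -270.2])]
rim side [array([ 501.7, -286.1]), array([ 498.7, -297.7]), array([ 628.7, -264.1]), array([ 628. , -273.5])]
narrow rim [array([ 355.2, -305.1]), array([ 356.4, -312.2]), array([ 445.3, -292.6]), array([ 442.6, -300.7])] [array([ 353.2, -313.8]), array([ 443.5, -295.3])]
panel [array([ 287.7, -328.1]), array([ 289.9, -345.2]), array([ 678.6, -262.5]), array([ 682.9, -278.4])] [array([ 289.5, -330.6]), array([ 288.4, -344.3]), array([ 681.4, -268.5]), array([ 683., -282.])]
mat [[364.4  -6. ]
 [450.5 337.6]
 [683.4 285.6]
 [599.  -62.6]] [524.32349092 138.62752109]
mat [[444.5 337.6]
 [684.4 277.9]
 [600.1 -71.7]
 [360.9  -8.2]] [522.49399289 133.87956322]
```

>>> hand_motion(
  moves=[
    [0,0,0,-35,-35,-15,85],
    [0,0,0,-75,-75,-30,85],
    [0,0,0,-115,-118,-45,85],
    [0,0,0,-157,-160,-58.7,85],
    [0,0,0,-200,-204,-58.7,85],
    [0,0,0,-243,-247,-58.7,85],
    [0,0,0,-286,-291,-58.7,85],
    [0,0,0,-329,-334,-58.7,85],
  ],
  grip_n=60,
)

```text
time: 1.1
tool_pos: [405.0, 121.2, 289.8]
tcp_rot: [180.0, 0.0, 158.0]
ft_force: [0.5, 0.5, -0.5]
finger_gap: 85.0
grip_force: 0.0
```

>>> hand_motion(
  moves=[
    [0,0,0,-43,-44,0,85],
    [0,0,-5,-86,-88,0,85],
    [0,0,-11,-130,-132,0,85],
    [0,0,-18,-173,-177,0,85],
    [0,0,-25,-216,-221,0,85],
    [0,0,-31.3,-260,-266,0,85],
    [0,0,-31.3,-301.1,-313,0,85],
    [0,0,-31.3,-301.1,-313,0,85],
  ],
)

```text
time: 2.1
tool_pos: [565.7, -283.9, 286.4]
tcp_rot: [179.9, -0.2, -171.0]
ft_force: [-0.0, -0.1, -0.3]
finger_gap: 85.0
grip_force: 0.0
```

Run:
```python
from bench import r
import cv2,pickle
s=r.snapshot("wrist"); cv2.imwrite("pics/w1.png",s["pixels"]); pickle.dump(s,open("w1.pkl","wb"));q=r.sense();print(q["tool_pos"],q["tcp_rot"],q["joint_pos"],q["ft_force"])
```

```text
[ 565.78688413 -281.77305968  287.46344149] [ 1.79854771e+02 -1.73500579e-01 -1.70914515e+02] [-3.11198553e+01  1.17681607e+01  7.46783085e+01 -1.08501755e-03
  9.37797889e+01 -1.30205190e+02] [-0.38054243  0.95999042  0.44747538]
```

View pics/w1.png

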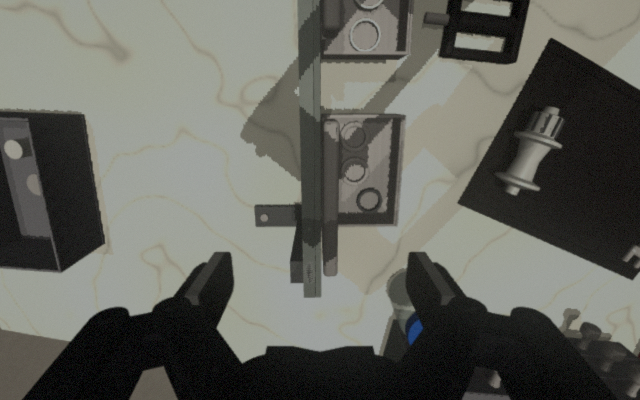

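Run:
```python
from h import *
s=pickle.load(open("w1.pkl","rb"))
im=s["pixels"].mean(2); 
for v in(150,190,250,265):print(v,im[v,296:350].astype(int).tolist())
for p in[(324,120),(338,120),(324,275),(338,275)]:print(p,at(s,*p,205).round(1))
for p in[(304,296),(322,296),(300,1),(320,1)]:print(p,at(s,*p,163).round(1))
```

```text
150 [96, 97, 101, 97, 80, 64, 59, 64, 62, 62, 61, 62, 60, 61, 63, 61, 60, 58, 57, 53, 60, 60, 55, 57, 55, 52, 43, 46, 62, 70, 71, 69, 71, 73, 73, 72, 71, 76, 75, 74, 69, 64, 60, 49, 56, 60, 68, 71, 74, 69, 64, 58, 61, 71]
190 [155, 156, 155, 153, 142, 89, 63, 59, 62, 57, 62, 59, 60, 58, 61, 59, 59, 57, 56, 58, 58, 63, 61, 63, 53, 44, 50, 51, 59, 68, 72, 74, 72, 73, 74, 72, 73, 72, 72, 72, 67, 65, 77, 108, 112, 122, 127, 129, 129, 127, 132, 130, 129, 132]
250 [39, 39, 37, 33, 37, 41, 53, 87, 88, 88, 87, 89, 87, 88, 86, 87, 88, 87, 84, 80, 90, 88, 92, 93, 91, 112, 78, 48, 50, 54, 59, 54, 58, 56, 56, 60, 53, 56, 55, 54, 59, 94, 144, 149, 147, 147, 150, 147, 147, 146, 148, 148, 148, 147]
265 [64, 61, 61, 61, 59, 62, 64, 86, 93, 92, 98, 92, 84, 80, 91, 97, 96, 93, 86, 72, 87, 88, 88, 93, 102, 133, 145, 77, 71, 70, 93, 101, 102, 105, 103, 104, 103, 104, 103, 95, 96, 115, 148, 149, 151, 150, 151, 148, 151, 150, 149, 149, 149, 148]
(324, 120) [ 502.  -291.3]
(338, 120) [ 500.4 -281.3]
(324, 275) [ 628.1 -270.7]
(338, 275) [ 626.2 -259. ]
(304, 296) [ 681.7 -282.2]
(322, 296) [ 678.8 -263.8]
(300, 1) [ 417.4 -323.3]
(320, 1) [ 415.  -307.9]
```

>>> hand_motion(
  moves=[
    [0,0,0,0.6,2.6,20,60],
    [0,0,0,0.6,2.6,45,60],
    [0,0,0,0.6,2.6,70,60],
    [0,0,0,0.6,2.6,95,60],
    [0,0,0,0.6,2.6,112,60],
    [0,0,0,0.6,2.6,118,60],
    [0,0,0,0.6,2.6,118,60],
    [0,0,0,0.6,2.6,118,30],
  ],
  grip_n=20,
)

```text
time: 3.15
tool_pos: [566.0, -277.9, 173.4]
tcp_rot: [-179.9, 0.1, -170.7]
ft_force: [0.6, 0.4, 0.7]
finger_gap: 43.1
grip_force: 0.0
```

Run:
```python
from bench import r
import cv2
s=r.snapshot("wrist"); cv2.imwrite("pics/w2.png",s["pixels"])
```

```text
(no output)
```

View pics/w2.png

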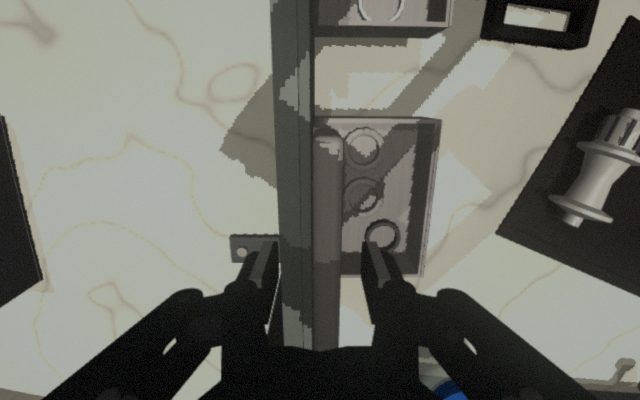

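>>> hand_motion(
  moves=[
    [0,0,0,0,0,0,22],
    [0,0,0,0,0,0,18],
    [0,0,0,0,0,0,14],
    [0,0,0,0,0,0,8],
    [0,0,0,0,0,0,8],
    [0,0,0,0,0,0,8],
  ],
  grip_n=20,
)

```text
time: 3.95
tool_pos: [565.3, -276.8, 172.1]
tcp_rot: [179.9, -0.0, -170.7]
ft_force: [-2.0, 3.9, 1.4]
finger_gap: 11.4
grip_force: 21.0
```

>>> hand_motion(
  moves=[
    [0,0,0,0,0,0,8],
    [0,0,0,0,0,0,8],
    [0,0,0,0,0,0,8],
  ],
  grip_n=90,
)

```text
time: 4.32
tool_pos: [565.4, -276.8, 172.2]
tcp_rot: [179.9, -0.0, -170.7]
ft_force: [-2.2, 4.7, 2.8]
finger_gap: 10.6
grip_force: 87.9
```

>>> hand_motion(
  moves=[
    [0,0,0,0,0.4,-3,8],
    [0,0,0,0,0.4,-7,8],
    [0,0,0,0,0.4,-11,8],
    [0,0,0,0,0.4,-15,8],
    [0,0,0,0,0.4,-18,8],
    [0,0,0,0,0.4,-20,8],
    [0,0,0,0,0.4,-20,8],
    [0,0,0,0,0.4,-20,8],
  ],
)

```text
time: 5.32
tool_pos: [565.3, -276.9, 192.2]
tcp_rot: [180.0, 0.0, -170.7]
ft_force: [-2.3, 4.1, -3.7]
finger_gap: 10.6
grip_force: 87.9
```

Run:
```python
from bench import r
import time
for i in range(3):
    s=r.sense();print(s["tool_pos"],s["ft_force"],s["wrist_torque"])
```

```text
[ 565.26713125 -276.91631719  192.23935757] [-2.30429306  4.05396787 -3.69454927] [ 0.88946452  0.35249771 -0.07805491]
[ 565.26713125 -276.91631719  192.23935757] [-2.30429306  4.05396787 -3.69454927] [ 0.88946452  0.35249771 -0.07805491]
[ 565.26713125 -276.91631719  192.23935757] [-2.30429306  4.05396787 -3.69454927] [ 0.88946452  0.35249771 -0.07805491]
```

>>> hand_motion(
  moves=[
    [0,0,0,0,1,0,8],
    [0,0,0,0,2,0,8],
    [0,0,0,0,3,0,8],
    [0,0,0,0,4,0,8],
    [0,0,0,0,5,0,8],
    [0,0,0,0,6,0,8],
  ],
)

```text
time: 6.08
tool_pos: [564.3, -271.3, 192.0]
tcp_rot: [-180.0, -0.0, -170.7]
ft_force: [0.5, 0.2, -5.4]
finger_gap: 10.6
grip_force: 88.0
```

>>> hand_motion(
  moves=[
    [0,0,0,0,2,0,8],
    [0,0,0,0,5,0,8],
    [0,0,0,0,9,0,8],
    [0,0,0,0,15,0,8],
    [0,0,0,0,22,0,8],
    [0,0,0,0,30,0,8],
    [0,0,0,0,36,0,8],
    [0,0,0,0,40,0,8],
  ],
)

```text
time: 7.08
tool_pos: [557.9, -231.3, 192.1]
tcp_rot: [-180.0, 0.0, -170.7]
ft_force: [0.0, -0.5, -4.6]
finger_gap: 10.7
grip_force: 88.0
```

Run:
```python
from bench import r
import cv2
s=r.snapshot("scene")["pixels"];cv2.imwrite("pics/s2.png",cv2.resize(s[180:380,80:340],None,fx=3,fy=3))
```

```text
(no output)
```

View pics/s2.png

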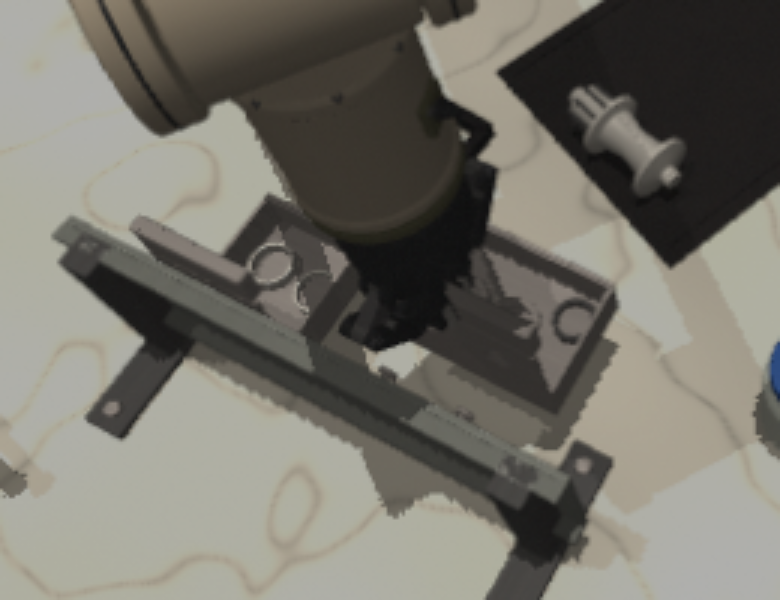

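>>> hand_motion(
  moves=[
    [0,0,0,0,0,-5,8],
    [0,0,0,0,2,-15,8],
    [0,0,0,0,6,-27,8],
    [0,0,0,-1,14,-37,8],
    [0,0,0,-2,26,-43,8],
    [0,0,0,-3,42,-45,8],
    [0,0,0,-5,60,-45,8],
    [0,0,0,-6,80,-45,8],
  ],
)

```text
time: 8.12
tool_pos: [550.5, -150.2, 236.4]
tcp_rot: [180.0, -0.0, -170.7]
ft_force: [-0.7, 0.4, -4.7]
finger_gap: 10.6
grip_force: 88.0
```

>>> hand_motion(
  moves=[
    [0,0,0,-2,20,0,8],
    [0,0,0,-3,42,0,8],
    [0,0,0,-5,64,0,8],
    [0,0,0,-7,86,0,8],
    [0,0,0,-8,108,0,8],
    [0,0,0,-10,130,0,8],
    [0,0,0,-12,152,0,8],
    [0,0,0,-13,172,0,8],
  ],
)

```text
time: 9.12
tool_pos: [535.7, 21.6, 237.0]
tcp_rot: [180.0, -0.0, -170.7]
ft_force: [-0.4, 0.0, -3.8]
finger_gap: 10.7
grip_force: 88.0
```

>>> hand_motion(
  moves=[
    [0,0,0,-1,18,0,8],
    [0,0,0,-3,34,0,8],
    [0,0,0,-4,48,0,8],
    [0,0,0,-5,60,0,8],
    [0,0,0,-6,69,0,8],
    [0,0,0,-6.5,75,0,8],
    [0,0,0,-6.5,77.3,0,8],
    [0,0,0,-6.5,77.3,0,8],
  ],
)

```text
time: 10.12
tool_pos: [530.1, 97.2, 237.0]
tcp_rot: [-180.0, -0.0, -170.8]
ft_force: [-0.0, 0.6, -5.0]
finger_gap: 10.6
grip_force: 88.0
```

Run:
```python
from bench import r
import cv2
s=r.snapshot("side")["pixels"];cv2.imwrite("pics/d2.png",cv2.resize(s[150:350,220:420],None,fx=3,fy=3))
```

```text
(no output)
```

View pics/d2.png

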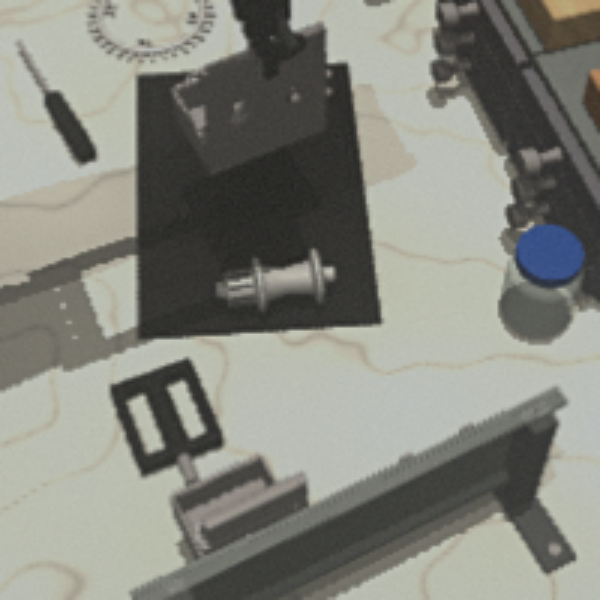

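>>> hand_motion(
  moves=[
    [0,0,0,0,0,6,8],
    [0,0,0,0,0,18,8],
    [0,0,0,0,0,34,8],
    [0,0,0,0,0,52,8],
    [0,0,0,0,0,70,8],
    [0,0,0,0,0,86,8],
    [0,0,0,0,0,98,8],
    [0,0,0,0,0,104,8],
  ],
)

```text
time: 11.18
tool_pos: [529.7, 97.3, 132.0]
tcp_rot: [180.0, -0.1, -170.7]
ft_force: [-0.0, 0.9, -4.9]
finger_gap: 10.8
grip_force: 88.0
```

>>> hand_motion(
  moves=[
    [0,0,0,0,0,3,8],
    [0,0,0,0,0,5,8],
    [0,0,0,0,0,7,8],
    [0,0,0,0,0,8,8],
    [0,0,0,0,0,9,8],
    [0,0,0,0,0,9.5,8],
    [0,0,0,0,0,10,8],
    [0,0,0,0,0,10,8],
  ],
)

```text
time: 12.18
tool_pos: [530.1, 97.3, 123.0]
tcp_rot: [180.0, -0.0, -170.7]
ft_force: [-0.1, -0.0, -4.7]
finger_gap: 10.6
grip_force: 88.0
```

>>> hand_motion(
  moves=[
    [0,0,0,0,0,0.5,8],
    [0,0,0,0,0,1,8],
    [0,0,0,0,0,1.5,8],
    [0,0,0,0,0,2,8],
    [0,0,0,0,0,2,8],
  ],
)

```text
time: 12.8
tool_pos: [530.3, 97.3, 121.6]
tcp_rot: [-180.0, 0.0, -170.7]
ft_force: [-4.1, -1.6, 2.3]
finger_gap: 10.4
grip_force: 89.3
```

>>> hand_motion(
  moves=[
    [0,0,0,0,0,0,8],
    [0,0,0,0,0,0,8],
  ],
  grip_n=20,
)

```text
time: 13.05
tool_pos: [530.3, 97.3, 121.6]
tcp_rot: [-180.0, 0.0, -170.7]
ft_force: [-4.1, -0.7, 5.1]
finger_gap: 10.6
grip_force: 89.7
```

>>> hand_motion(
  moves=[
    [0,0,0,0,0,0,12],
    [0,0,0,0,0,0,14],
    [0,0,0,0,0,0,18],
    [0,0,0,0,0,0,24],
    [0,0,0,0,0,0,32],
    [0,0,0,0,0,0,40],
    [0,0,0,0,0,0,40],
  ],
)

```text
time: 13.92
tool_pos: [530.1, 97.3, 121.0]
tcp_rot: [180.0, -0.0, -170.7]
ft_force: [-0.6, 0.2, -0.4]
finger_gap: 40.4
grip_force: 0.0
```

>>> hand_motion(
  moves=[
    [0,0,0,0,0,-6,40],
    [0,0,0,0,0,-18,40],
    [0,0,0,0,0,-38,40],
    [0,0,0,0,0,-68,40],
    [0,0,0,0,0,-108,40],
    [0,0,0,0,0,-150,40],
    [0,0,0,0,0,-170,40],
    [0,0,0,0,0,-170,40],
  ],
)

```text
time: 14.92
tool_pos: [531.0, 97.4, 292.8]
tcp_rot: [-180.0, 0.2, -170.7]
ft_force: [-0.6, 0.5, -0.2]
finger_gap: 39.9
grip_force: 0.0
```

Run:
```python
from bench import r
import cv2,pickle
s=r.snapshot("wrist");pickle.dump(s,open("w3.pkl","wb"));cv2.imwrite("pics/w3.png",s["pixels"])
```

```text
(no output)
```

View pics/w3.png

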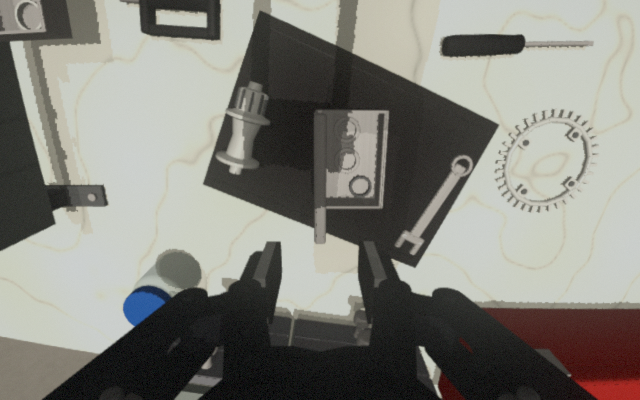

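Run:
```python
from h import *
s=pickle.load(open("w3.pkl","rb"))
m=np.mean([at(s,*p,4) for p in[(262,11),(497,125),(415,267),(204,184)]],0)
f=[at(s,*p,44) for p in[(388,111),(383,208)]]; print(m,f)
y=(f[1]-f[0])/np.linalg.norm(f[1]-f[0]); c=np.mean(f,0)+45*np.array([y[1],-y[0]]);print(y,c,np.linalg.norm(c-m))
from bench import r
print(r.sense()["qd"].round(2),r.sense()["ft_force"])
```

```text
[522.77102647 136.05015334] [array([454.11161072, 170.70597404]), array([581.1390455 , 193.25277547])]
[0.98461036 0.17476393] [525.48970518 137.67190842] 3.1656442467325028
[-0.03  1.26  2.39 -0.03 -0.38  0.09] [-0.31821688  0.37725079 -0.36234579]
```

The tray stands about 3 mm from the mat's centre, flat, with all three rings in it, so I am handing in.

>>> hand_motion(
  moves=[
    [0,0,0,0,0,0,40],
    [0,0,0,0,0,0,40],
    [0,0,0,0,0,0,40],
  ],
)

```text
time: 15.35
tool_pos: [529.7, 97.3, 290.0]
tcp_rot: [180.0, -0.1, -170.7]
ft_force: [0.4, -0.3, 0.3]
finger_gap: 39.9
grip_force: 0.0
```

```bash
python3 -c "
from bench import r
print(r.hand_in())"
```

```text
the job is handed in; nothing more can be done
None
```

I handed the job in at about 15 s: the wide tray is off its screws and upright on the mat, measured about 3 mm from its centre, with both bearings and the lockring in it, the narrow tray left hanging and the gripper clear; the hand-in returned no verdict.

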